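Seat the disc mould and throw the toggle clamp

TASK

Push the round orange-lidded mould along the aluminium fixture plate, between the blue rails, until it is fully home against the rear stop. Then push the clamp's red-gripped lever over its centre so that it snaps shut and its rubber foot holds the mould down. Only push with the fingers: the mould must stay flat on the plate and never be lifted, and the loose jars and dish on the table are left where they are.

Things in the scene. Friction and masses are not known exactly. Their poses are not given: they have to be found in the camera images.
- jig: Fixed fixture: aluminium plate 270 (x) x 190 (y) x 10 mm. Origin on the table, on the channel's midline; the plate spans x -135..135, y -72..118 mm. +x runs along the channel from mouth to rear stop, +y towards the clamp. Blue rails (tops 21 mm above the table) are 95 mm apart from x = -8 mm on and flare to 122 mm apart at x = -60. Rear stop (25 mm high) has its face at x = +75.
- seat (a point): Point on the plate's top (10 mm above the table) under the centre of the mould when it is fully home: jig x = +31 mm, y = 0. Axes as the jig's.
- mould_center (a point): Centre, half-way up, of the loose round mould: steel lower half and orange lid closed as one piece, 88 mm diameter, 24 mm high, flat top, about 300 g. It stands on the plate in the mouth of the channel, 60 to 86 mm short of its seat and at most 6 mm to either side.
- mould: The same mould; origin at the centre of its underside.
- pivot (a point): Hinge axis of the clamp lever, along jig x, at jig x = +55, y = +80 mm, 60 mm above the table, in a steel tower 68 mm high beside the left (+y) rail.
- grip_end (a point): Centre of the round end of the lever's red grip (radius 9 mm; the outer 48 mm of a handle 90 mm long from the pivot). Open, the handle leans outward (jig +y) 40 degrees from upright, this point 129 mm above the table and 58 mm outward of the pivot; shut, it leans 30 degrees inward over the channel. It rises 21 mm on its arc to upright: a finger that follows the arc does not bind.
- clamp (a joint): Angle (rad) of the lever: red-gripped handle, steel arm and foot in one. 0 = open (arm 70 degrees up, handle leaning out), grows as the handle is pushed inward (jig -y). A spring resists up to centre at 0.61 (0.38 N m at the open end, less nearer centre, light damping); past it the lever snaps shut and stays. The foot meets the seated mould at about 1.22, rests at 1.25.
- foot: Black rubber foot, 18 mm diameter, on a stem, sprung by up to 4 mm, at the end of the lever's arm, 80 mm from the pivot; its origin lies on the pivot axis. When the lever is shut it presses with 5 to 7 N on the top of the seated mould, 24 mm behind (jig +x of) the mould's centre.
- jar_a: Bystander: small open sample jar, pink, 47 mm wide, 66 mm high, loose; origin under its centre.
- jar_b: Bystander: small open sample jar, pink, 47 mm wide, 66 mm high, loose; origin under its centre.
- spare_dish: Bystander: pale round dish, 93 mm diameter, 16 mm high, loose on the table; origin under its centre.

How it is judged:
On the way, in this order (a step that is already met when the one before it is completed fails the run):
1. the mould is fully home against the rear stop while the lever is still open (x of mould_center in the frame of seat above -0.005 m and value of joint clamp below 0.4 rad), for 0.2 s.
2. the lever has gone past centre and snapped shut (value of joint clamp above 1.12 rad), for 0.2 s.
At the end, for the whole second after the job is handed in: The mould lies flat on the plate, within 5 mm of fully home against the rear stop and within 7 mm of the seat's centre, the lever is shut (joint above 1.12 rad) and its rubber foot presses on the mould with more than 2 N (x of mould_center in the frame of seat above -0.005 m and horizontal distance between mould_center and seat below 0.007 m and z of mould_center in the frame of seat below 0.015 m and angle between mould_center's own z axis and vertical below 0.08 rad and value of joint clamp above 1.12 rad and contact force between foot and mould above 2 N); the robot touches nothing.
It fails at once if the mould is lifted off the plate by more than 8 mm or tipped by more than 17 degrees (z of mould_center in the frame of seat above 0.02 m or angle between mould_center's own z axis and vertical above 0.3 rad).
It fails at once if a sample jar or the spare dish is moved by more than 15 mm (distance of any of jar_a, jar_b, spare_dish from where it was at the start of the episode above 0.015 m).
It also fails if it takes over 48 s, if anything falls off the work surface, if the arm or the gripper's body presses on something with over 40 N, if the wrist force passes 120 N, or if a joint passes its speed limit or range.

ROBOT

A 7-joint arm with a two-finger parallel gripper is mounted at the origin on a cart in front of the work surface, level with it; the furniture and walls round the work are solid. World frame = base frame: x ahead of the robot, y to its left, z up, the work surface at z = 0. Lengths are in m, angles in rad, forces in N, time in s.
With the tool pointing down it reaches from about 0.4 to 0.85 m from the base axis. Payload 6.9 kg.
Tool frame: the origin (TCP) lies midway between the tips of the shut fingers; the grasp point (between the pads) lies 19 mm behind it; y points along the fingers, x is the direction in which the jaws open and shut, and the axes are right-handed (so a half turn about y gives the same grasp; the last joint's range is limited). The gripper opens to 85 mm and grips with 20 to 120 N. Pads are 22 mm wide; open, the fingers measure 114 mm over their backs; the gripper's body (76 mm by 85 mm) begins 54 mm behind the grasp point. The pads swing forward as they close: fully open they stand 13 mm farther back than shut.
Start: joints at [1.272, 0.507, -0.238, 1.5, 0.126, 1.149, -0.155], TCP at [0.246, -0.575, 0.231] pointing down, gripper open.
Joint ranges: [-3.08, 3.08], [-0.24, 2.05], [-1.43, 1.35], [0, 2.5], [-1.52, 4.66], [0.17, 1.96], [-2.89, 2.89]. Speed limits (rad/s): [2.39, 2.39, 3.14, 3.14, 3.14, 3.14, 3.14].

INTERFACE

Orientations are given as [roll, pitch, yaw] about the fixed x, y, z axes, in that order (R = Rz(yaw) Ry(pitch) Rx(roll)).
In Python, from station import bot, vision gives the robot as it stands.
- The arm moves only by the shell command python3 -m jog 'ROWS' [FORCE]. ROWS is JSON, a list of rows, each a list of 5 numbers: the shift along the tool's x, y, z in mm, then the turn about the tool's y in degrees, then the opening, from 0 (shut) to 1 (fully open). A call has 1 to 8 rows; each row is the pose to reach, as a shift and turn from the pose commanded when the call began, along the tool's axes at that moment; what a row does not reach only later rows make up. A row lasts 1/8 s, in which the tool goes at most 62.5 mm and 10.7 degrees, less where a joint would pass 70% of its speed; a pose out of reach is approached as far as the arm can. A call with a gripper value outside its range is refused whole. The fingers move at their own pace and stop on an object; FORCE is the grip in N (left out, the last holds). Time passes only in rows, so rows that repeat a pose let the fingers close. It gives the time, the measured TCP pose, the force and the opening at its end, in the units of the state.
- bot.get_state(): the state, without advancing time (a new reading comes with each control period).
- vision.capture(name): name is "scene" or "top"; returns a dict with "frame" (400x640x3 uint8, red, green, blue), "K" (3x3 intrinsics, pixels), "D" ([k1, k2, p1, p2, k3] as OpenCV has them; the pictures are not rectified), "view" (4x4, takes a point from world to camera coordinates). Camera axes: x right, y down, z forward; pixel columns grow to the right and rows downward; lengths in m; the calibration is good to about 2 mm. A picture is of the moment at which its call begins. There is no depth.
- bot.close_job(): hands the job in, once; it reports no verdict.
The state is a dict: "t": time; "joints": joint angles; "qvel": joint speeds; "joint_torque": joint torques, N m; "tool_pos": TCP position; "eef_rot": TCP orientation; "ft_force": force on the tool from outside, world axes, zero at the start; "ft_torque": the same for the moment, N m; "grip_width": finger opening in m.
Only numpy, scipy, OpenCV 4.12 (cv2) and the standard library are available. Lean on these libraries where they do the work, as an engineer would, in place of code of your own. Each camera call takes 0.05 s, during which the arm holds its last target. There are 200 camera calls.

## Working session

There is one attempt and no reset: what is moved stays moved. The work goes in short steps, Python scripts to look and compute and a shell command to move; the robot and the scene stay as the last step left them, time stands still between calls to the robot, and variables do not carry over. Pictures are saved under pics/ and viewed, about 8 in all and at most 12, crops included, and the job is handed in when it is done.

```bash
mkdir -p pics
python3 - <<'E'
from station import bot, vision
import cv2, json, numpy as np, pickle
s=bot.get_state(); print({k:np.round(v,3).tolist() for k,v in s.items()})
for n in("scene","top"):
    c=vision.capture(n); pickle.dump(c,open(n+".pkl","wb")); cv2.imwrite(f"pics/{n}0.png",c["frame"][:,:,::-1])
    print(n,np.round(c["K"],1).tolist(),np.round(c["D"],4),np.round(c["view"],4).tolist())
E
```

```text
{'t': 0.0, 'joints': [1.273, 0.508, -0.238, 1.501, 0.126, 1.149, -0.155], 'qvel': [0.0, -0.001, -0.0, 0.001, -0.001, 0.001, 0.003], 'joint_torque': [-0.0, -62.059, -2.187, -24.965, 0.013, 0.012, 0.0], 'tool_pos': [0.245, -0.574, 0.23], 'eef_rot': [-1.571, 0.002, -1.167], 'ft_force': [-0.571, 0.056, -0.264], 'ft_torque': [-0.056, -0.075, 0.002], 'grip_width': 0.085}
scene [[381.9, 0.0, 314.1], [0.0, 381.9, 201.2], [0.0, 0.0, 1.0]] [-0.0632  0.      0.      0.      0.    ] [[-0.7572, -0.6531, -0.0135, 0.4088], [-0.4098, 0.491, -0.7688, 0.2805], [0.5087, -0.5765, -0.6394, 1.193], [0.0, 0.0, 0.0, 1.0]]
top [[402.4, 0.0, 319.5], [0.0, 402.4, 201.4], [0.0, 0.0, 1.0]] [0.004 0.    0.    0.    0.   ] [[0.012, -0.9999, 0.0045, 0.0102], [-0.9864, -0.0125, -0.1637, 0.5387], [0.1637, -0.0025, -0.9865, 1.1322], [0.0, 0.0, 0.0, 1.0]]
```

View pics/scene0.png

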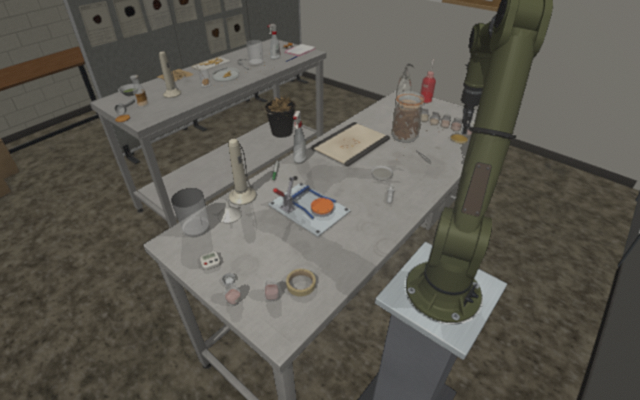

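View pics/top0.png

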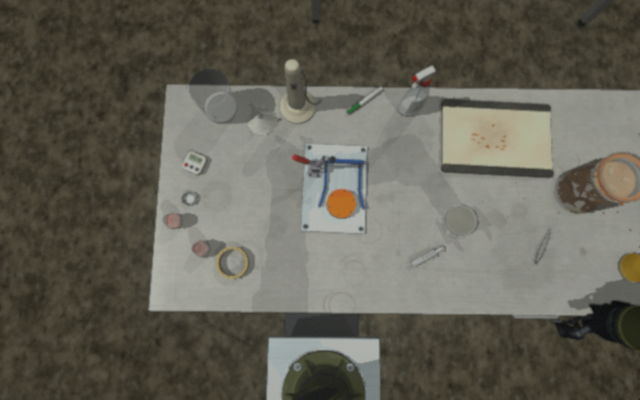

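Top view: the jig plate is at about (303–368, 145–233), the orange lid at (342,204), the lever's red grip at (300,158), and the rail tops are blue. The pink jars (173,220) and (201,248) and the dish (232,262) are well to the left. The channel runs up the image, roughly along world +x. Scene view: the lid is at (321,207) and the grip at (280,192).

```bash
cat > h.py <<'E'
import cv2, numpy as np
from station import bot, vision
def ray(c,uv):
    p=cv2.undistortPoints(np.float64(uv).reshape(-1,1,2),c["K"],np.array(c["D"])).reshape(-1,2)
    V=c["view"]; R,t=V[:3,:3],V[:3,3]
    return -R.T@t, np.c_[p,np.ones(len(p))]@R
def onz(c,uv,z):
    o,d=ray(c,uv); return o+d*((z-o[2])/d[:,2])[:,None]
def tri(ca,ua,cb,ub):
    oa,da=ray(ca,ua); ob,db=ray(cb,ub); da,db=da[0],db[0]
    s=np.linalg.lstsq(np.c_[da,-db],ob-oa,rcond=None)[0]; p,q=oa+s[0]*da,ob+s[1]*db
    return (p+q)/2, np.linalg.norm(p-q)
def proj(c,P):
    V=c["view"]; return cv2.projectPoints(np.float64(P).reshape(-1,1,3),cv2.Rodrigues(V[:3,:3])[0],V[:3,3],c["K"],np.array(c["D"]))[0].reshape(-1,2)
def mask(c,kind,box):
    h=cv2.cvtColor(c["frame"],cv2.COLOR_RGB2HSV).astype(int); H,S,V=h[...,0],h[...,1],h[...,2]
    m={"orange":(H>=6)&(H<=16)&(S>170)&(V>100),"red":((H<=5)|(H>=172))&(S>130)&(V>60),
       "blue":(H>=100)&(H<=125)&(S>110)&(V>50),"plate":(S<60)&(V>185)}[kind].copy()
    x0,y0,x1,y1=box; k=np.zeros_like(m); k[y0:y1,x0:x1]=1; m&=k
    return m.astype(np.uint8)
def big(m):
    cs=cv2.findContours(m,cv2.RETR_EXTERNAL,cv2.CHAIN_APPROX_NONE)[0]; return max(cs,key=cv2.contourArea).reshape(-1,2)
E
python3 - <<'E'
from h import *; import pickle
T=pickle.load(open("top.pkl","rb"));S=pickle.load(open("scene.pkl","rb"))
bt=(285,135,385,245);bs=(255,170,355,240)
for c,b,n in((T,bt,"top"),(S,bs,"scene")):
    o=big(mask(c,"orange",b)); P=onz(c,o,.034)[:,:2].astype(np.float32)
    cc,r=cv2.minEnclosingCircle(P); print(n,"mould",cc,r, P.min(0),P.max(0))
    m=mask(c,"red",b); ys,xs=np.nonzero(m); print("red",len(xs),xs.min(),xs.max(),ys.min(),ys.max(),xs.mean(),ys.mean())
    m=mask(c,"blue",b); print("blue",m.sum())
hsv=cv2.cvtColor(T["frame"],cv2.COLOR_RGB2HSV)
print("plate hsv",hsv[220,315],"table",hsv[220,290],hsv[250,340])
k=6
for c,b,n in((T,bt,"a"),(S,bs,"b")):
    x0,y0,x1,y1=b; im=cv2.resize(c["frame"][y0:y1,x0:x1,::-1],None,fx=k if n=="b" else 5,fy=k if n=="b" else 5,interpolation=cv2.INTER_CUBIC); cv2.imwrite(f"pics/crop_{n}.png",im)
E
```

```text
top mould (0.5360671877861023, -0.047030963003635406) 0.04093961417675018 [ 0.49754494 -0.08506924] [ 0.5754326 -0.0082757]
red 61 293 308 155 162 299.7049180327869 158.72131147540983
blue 166
scene mould (0.5353017449378967, -0.04162358492612839) 0.03677394986152649 [ 0.50056285 -0.07780092] [ 0.5715917  -0.01019321]
red 15 274 280 189 192 276.26666666666665 190.53333333333333
blue 38
plate hsv [ 48   7 181] table [ 30  13 140] [ 30  15 155]
```

View pics/crop_a.png

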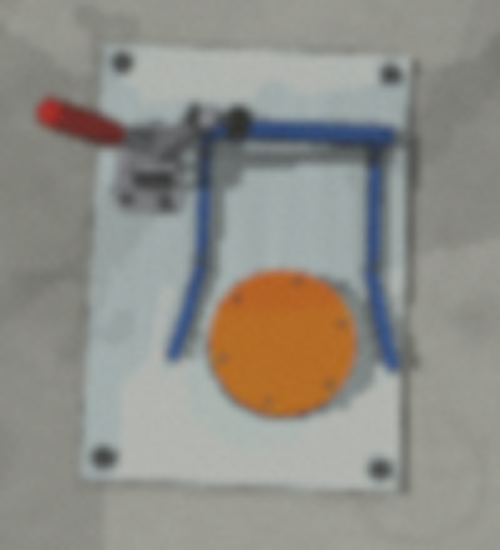

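View pics/crop_b.png

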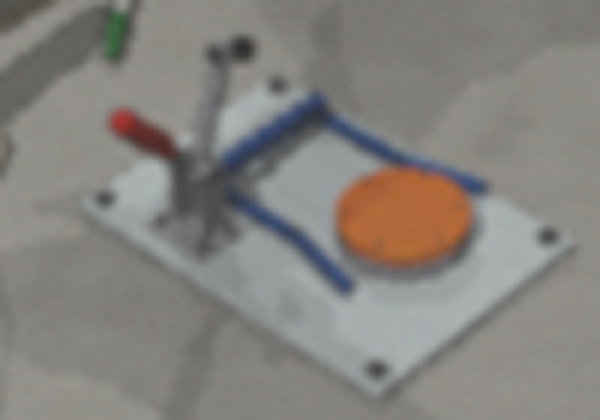

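Crop of the top view: the plate corners are at about (104,44), (412,58), (404,490), (84,478) in crop pixels (5x, offset 285,135). The bolts are at (122,63), (391,75), (380,468), (104,457). The red grip's round end is at (47,112), the foot at (237,122) and the lid's centre at (282,343). Crop of the scene view (6x, offset 255,170): grip end at (122,122). It also shows the open lever and the mould in the channel's mouth.

Run:
```python
from h import *; import pickle, json
T=pickle.load(open("top.pkl","rb"));S=pickle.load(open("scene.pkl","rb"))
f=lambda p,k,o:(np.array(p,float)+.5)/k-.5+np.array(o)
ft=lambda p:f(p,5,(285,135)); fs=lambda p:f(p,6,(255,170))
for nm,q in(("corner",[(104,44),(412,58),(404,490),(84,478)]),("bolt",[(122,63),(391,75),(380,468),(104,457)])):
    C=onz(T,ft(q),.010)[:,:2]
    x=(C[0]+C[1]-C[2]-C[3])/2; y=(C[0]+C[3]-C[1]-C[2])/2
    print(nm,"len",np.linalg.norm(x),np.linalg.norm(y),"yaw x,y",np.degrees([np.arctan2(x[1],x[0]),np.arctan2(-y[0],y[1])]),"ctr",C.mean(0))
    a=np.arctan2(x[1],x[0]); R=np.array([[np.cos(a),-np.sin(a)],[np.sin(a),np.cos(a)]])
    O=C.mean(0)-R@[0,.023]; print("origin",O)
    m=onz(T,ft([(282,343)]),.034)[0,:2]; print("mould jig",R.T@(m-O),m)
    g,e=tri(T,ft((47,112)),S,fs((122,122))); print("grip tri",g,e,"jig",R.T@(g[:2]-O))
    for n,P,z in(("grip",(.055,.138),.129),("mouldhome",(.031,0),.034),("tower",(.055,.08),.068)):
        w=O+R@P; W=[*w,z]; print(n,"world",np.round(W,4),"top crop",(proj(T,W)-(285,135))*5,"scene crop",(proj(S,W)-(255,170))*6)
```

```text
corner len 0.26748547272228324 0.19024533379823216 yaw x,y [-1.4862778  -1.68908838] ctr [ 0.58807293 -0.02919227]
origin [ 0.58747636 -0.05218453]
mould jig [-0.05188199  0.00412931] [ 0.53571893 -0.04671092]
grip tri [0.64813847 0.08915377 0.12972909] 0.0011916318026323806 jig [0.05697573 0.14286418]
grip world [0.646  0.0843 0.129 ] top crop [[ 53.08383637 113.27005736]] scene crop [[128.6261789  118.27771829]]
mouldhome world [ 0.6185 -0.053   0.034 ] top crop [[290.96965215 204.16661976]] scene crop [[316.23548509 149.51596967]]
tower world [0.6445 0.0264 0.068 ] top crop [[158.36415415 145.46874263]] scene crop [[202.00950497 151.47253468]]
bolt len 0.24318624916065262 0.16514486467254744 yaw x,y [-1.7322916  -1.73215497] ctr [ 0.58872324 -0.02812872]
origin [ 0.58802796 -0.0511182 ]
mould jig [-0.05241836  0.00282399] [ 0.53571893 -0.04671092]
grip tri [0.64813847 0.08915377 0.12972909] 0.0011916318026323806 jig [0.05584267 0.14202498]
grip world [0.6472 0.0852 0.129 ] top crop [[ 51.65415841 111.25512352]] scene crop [[126.3542351  118.17442469]]
mouldhome world [ 0.619  -0.0521  0.034 ] top crop [[289.40734856 203.25023051]] scene crop [[314.68110966 149.86268811]]
tower world [0.6454 0.0272 0.068 ] top crop [[156.97377229 143.96767838]] scene crop [[200.11519898 151.5331588 ]]
```

Everything agrees: yaw −1.7°, jig origin (0.588, −0.051), mould at jig (−52, +3). The triangulated grip height is 0.130, against 0.129 given. Moving above and behind the mould.

```bash
python3 -m jog '[[-50,0,50,5,0.4],[-105,0,105,10,0.4],[-160,0,160,15,0.4],[-210,0,210,20,0.4],[-260,0,260,25,0.4],[-310,0,310,25,0.4],[-360,0,360,25,0.4],[-404,0,402,25,0.4]]'
```

```text
t: 1.1
tool_pos: [0.4315, -0.1086, 0.2313]
eef_rot: [-1.571, -0.0, -1.604]
ft_force: [0.8, -1.2, 0.1]
grip_width: 0.0343
```

```bash
python3 -m jog '[[0,0,0,0,0.4],[0,0,0,0,0.4],[0,0,0,0,0.4]]'
```

```text
t: 1.48
tool_pos: [0.4305, -0.112, 0.2311]
eef_rot: [-1.571, -0.0, -1.606]
ft_force: [0.2, 0.4, -0.3]
grip_width: 0.034
```

```bash
python3 -m jog '[[-35,0,12,0,0.4],[-68,0,23,0,0.4],[-68,50,23,0,0.4],[-68,100,23,0,0.4],[-68,140,23,0,0.4],[-68,170,23,0,0.4],[-68,170,23,0,0.4],[-68,170,23,0,0.4]]'
python3 - <<'E'
from h import *
for n,o in(("top",(270,130)),("scene",(240,120))):
    c=vision.capture(n); cv2.imwrite(f"pics/{n}1.png",cv2.resize(c["frame"][o[1]:o[1]+120,o[0]:o[0]+130,::-1],None,fx=3,fy=3,interpolation=2))
a=cv2.imread("pics/top1.png");b=cv2.imread("pics/scene1.png");cv2.imwrite("pics/both1.png",np.hstack([a,b]))
E
```

```text
t: 2.48
tool_pos: [0.4568, -0.044, 0.0621]
eef_rot: [-1.57, -0.0, -1.605]
ft_force: [-0.1, 0.6, 0.0]
grip_width: 0.0344
```

View pics/both1.png

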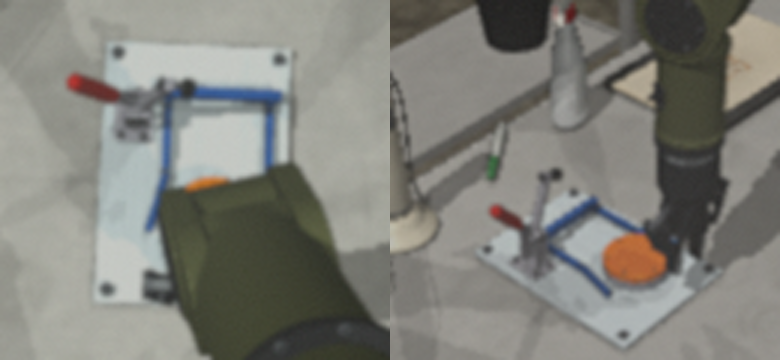

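The gripper stands straight behind the mould (mould at (635,258), fingers at (680,250) in the right half), clear of it and of the rails. Now descending.

```bash
python3 -m jog '[[0,25,0,0,0.4],[0,40,0,0,0.4],[0,46,0,0,0.4],[0,46,0,0,0.4]]'; python3 -m jog '[[0,0,6,0,0.4],[0,0,12,0,0.4],[0,0,18,0,0.4],[0,0,24,0,0.4],[0,0,30,0,0.4],[0,0,36,0,0.4],[0,0,42,0,0.4],[0,0,48,0,0.4]]'
```

```text
t: 3.08
tool_pos: [0.4567, -0.0433, 0.0158]
eef_rot: [-1.57, -0.0, -1.603]
ft_force: [0.3, -0.6, 0.5]
grip_width: 0.0338
t: 4.08
tool_pos: [0.5046, -0.0447, 0.0152]
eef_rot: [-1.571, 0.0, -1.603]
ft_force: [-2.2, 0.5, -0.9]
grip_width: 0.0343
```

```bash
python3 -m jog '[[0,0,6,0,0.4],[0,0,12,0,0.4],[0,0,18,0,0.4],[0,0,24,0,0.4],[0,0,30,0,0.4],[0,0,36,0,0.4],[0,0,42,0,0.4],[0,0,46,0,0.4]]'; python3 -m jog '[[0,0,2,0,0.4],[0,0,4,0,0.4],[0,0,6,0,0.4],[0,0,8,0,0.4]]'
```

```text
t: 5.08
tool_pos: [0.5507, -0.0463, 0.0153]
eef_rot: [-1.571, 0.0, -1.603]
ft_force: [-1.1, -0.7, -1.4]
grip_width: 0.0345
t: 5.58
tool_pos: [0.5584, -0.0466, 0.0153]
eef_rot: [-1.571, 0.0, -1.603]
ft_force: [-2.3, -1.1, -1.1]
grip_width: 0.0346
```

```bash
python3 -m jog '[[0,0,1.5,0,0.4],[0,0,3,0,0.4]]'
```

```text
t: 5.82
tool_pos: [0.5613, -0.0467, 0.0153]
eef_rot: [-1.571, 0.0, -1.603]
ft_force: [-2.2, -0.5, 0.4]
grip_width: 0.0339
```

```bash
python3 -m jog '[[0,0,1.5,0,0.4],[0,0,3,0,0.4]]'; python3 -m jog '[[0,0,1,0,0.4],[0,0,2,0,0.4]]'
```

```text
t: 6.08
tool_pos: [0.5643, -0.0468, 0.0153]
eef_rot: [-1.571, 0.0, -1.603]
ft_force: [-1.5, 0.3, 0.0]
grip_width: 0.0344
t: 6.32
tool_pos: [0.5663, -0.0468, 0.0153]
eef_rot: [-1.571, 0.0, -1.603]
ft_force: [-1.5, 0.7, 0.5]
grip_width: 0.0341
```

```bash
python3 -m jog '[[0,0,1,0,0.4],[0,0,2,0,0.4]]'
python3 - <<'E'
from h import *
c=vision.capture("scene"); o=big(mask(c,"orange",(255,160,355,240)))
P=onz(c,o,.034)[:,:2]; a=np.radians(-1.73); R=np.array([[np.cos(a),-np.sin(a)],[np.sin(a),np.cos(a)]])
J=(P-[.588,-.051])@R; print(J.min(0),J.max(0))
E
```

```text
t: 6.58
tool_pos: [0.5681, -0.0469, 0.0153]
eef_rot: [-1.571, -0.0, -1.603]
ft_force: [-3.1, 0.6, 0.2]
grip_width: 0.0342
[0.02683376 0.01698057] [0.05165161 0.04721064]
```

```bash
python3 -m jog '[[0,0,1,0,0.4],[0,0,2,0,0.4]]'
```

```text
t: 6.88
tool_pos: [0.5683, -0.0469, 0.0151]
eef_rot: [-1.575, -0.0, -1.603]
ft_force: [-8.2, 0.8, 6.0]
grip_width: 0.0339
```

```bash
python3 -m jog '[[0,0,1,0,0.4],[0,0,2,0,0.4]]'
```

```text
t: 7.12
tool_pos: [0.5684, -0.047, 0.015]
eef_rot: [-1.578, -0.001, -1.603]
ft_force: [-14.2, 1.9, 10.5]
grip_width: 0.0342
```

The push stalls at TCP jig x ≈ −19.7 mm with 14 N. I expected −20.6 at home, so the mould should be against the stop. Backing off and lifting, then checking.

```bash
python3 -m jog '[[0,0,-6,0,0.4],[0,0,-20,0,0.4],[0,0,-45,0,0.2],[0,-50,-70,0,0],[0,-110,-70,0,0],[0,-170,-70,0,0],[0,-200,-70,0,0],[0,-200,-70,0,0]]'
python3 - <<'E'
from h import *
a=np.radians(-1.73); R=np.array([[np.cos(a),-np.sin(a)],[np.sin(a),np.cos(a)]])
ims=[]
for n,b in(("top",(270,130,400,250)),("scene",(240,120,370,240))):
    c=vision.capture(n); o=big(mask(c,"orange",b)); J=(onz(c,o,.034)[:,:2]-[.588,-.051])@R
    print(n,J.min(0),J.max(0),cv2.minEnclosingCircle(J.astype(np.float32)))
    ims.append(cv2.resize(c["frame"][b[1]:b[3],b[0]:b[2],::-1],None,fx=3,fy=3,interpolation=2))
cv2.imwrite("pics/both2.png",np.hstack(ims))
E
```

```text
t: 8.12
tool_pos: [0.5046, -0.0448, 0.2183]
eef_rot: [-1.563, -0.001, -1.604]
ft_force: [-0.0, 1.2, -0.2]
grip_width: 0.0Traceback (most recent call last):
  File "<stdin>", line 5, in <module>
  File "h.py", line 22, in big
    cs=cv2.findContours(m,cv2.RETR_EXTERNAL,cv2.CHAIN_APPROX_NONE)[0]; return max(cs,key=cv2.contourArea).reshape(-1,2)
                                                                              ~~~^^^^^^^^^^^^^^^^^^^^^^^^
ValueError: max() iterable argument is empty
```

Run:
```python
from h import *; import pickle
T=pickle.load(open("top.pkl","rb"));S=pickle.load(open("scene.pkl","rb"))
for n,a,b in(("stand top",(292,65),(236,141)),("stand base",(297,108),(241,197)),("funnel",(262,122),(231,213)),("funnel tip",(272,113),(231,203))):
    print(n,tri(T,a,S,b)[0].round(3),onz(T,[a],0)[0].round(3),tri(T,a,S,b)[1].round(3))
A=np.radians(-1.73); R=np.array([[np.cos(A),-np.sin(A)],[np.sin(A),np.cos(A)]])
b=(240,120,370,240)
c=vision.capture("scene"); o=big(mask(c,"orange",b)); J=(onz(c,o,.034)[:,:2]-[.588,-.051])@R
print("now",J.min(0),J.max(0),J.mean(0))
o=big(mask(S,"orange",b)); J=(onz(S,o,.034)[:,:2]-[.588,-.051])@R; print("before",J.min(0),J.max(0),J.mean(0))
cv2.imwrite("pics/both2.png",cv2.resize(c["frame"][b[1]:b[3],b[0]:b[2],::-1],None,fx=5,fy=5,interpolation=2))
```

```text
stand top [0.845 0.088 0.262] [0.989 0.11  0.   ] 0.008
stand base [ 0.851  0.095 -0.007] [0.844 0.091 0.   ] 0.01
funnel [0.793 0.199 0.01 ] [0.796 0.2   0.   ] 0.001
funnel tip [0.82  0.169 0.025] [0.826 0.17  0.   ] 0.008
now [-0.00837537 -0.02609247] [0.05744891 0.0264389 ] [0.02602787 0.00302677]
before [-0.0874921  -0.02854682] [-0.01664562  0.03869335] [-0.05401364  0.0034356 ]
```

View pics/both2.png

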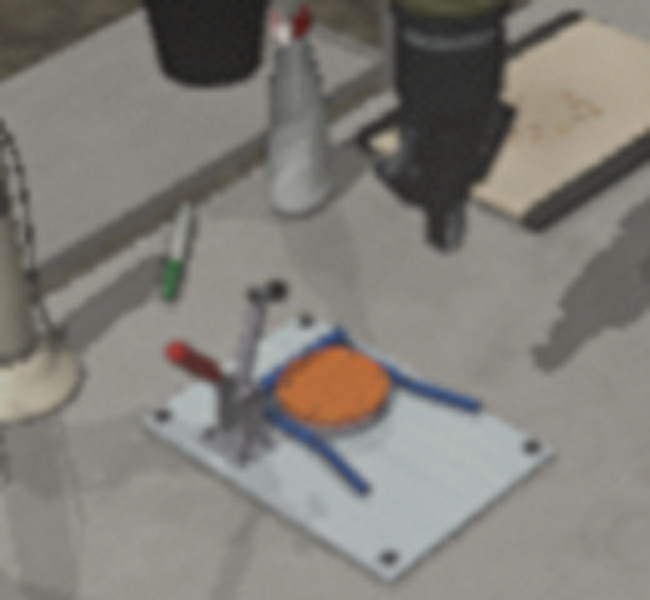

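The mould (335,388 in the 5x crop) now sits deep between the rails at the stop, and the lever is still open with its grip end at (178,352). The mask means have shifted by 80 mm. The background objects (stand at x ≥ 0.84, funnel at x ≥ 0.77) stay clear of the lever approach. I'm going over to the outer side of the grip and checking the mould from above there.

```bash
python3 -m jog '[[-25,0,20,0,0],[-55,0,40,0,0],[-85,0,64,0,0],[-115,0,86,0,0],[-145,0,109,0,0],[-170,0,128,0,0],[-185,0,139,0,0],[-185,0,139,0,0]]'
python3 - <<'E'
from h import *
A=np.radians(-1.73); R=np.array([[np.cos(A),-np.sin(A)],[np.sin(A),np.cos(A)]])
ims=[]
for n,b in(("top",(270,130,400,250)),("scene",(240,120,370,240))):
    c=vision.capture(n); m=mask(c,"orange",b)
    if m.sum()>20:
        o=big(m); J=(onz(c,o,.034)[:,:2]-[.588,-.051])@R
        print(n,J.min(0),J.max(0),cv2.minEnclosingCircle(J.astype(np.float32)))
    ims.append(cv2.resize(c["frame"][b[1]:b[3],b[0]:b[2],::-1],None,fx=3,fy=3,interpolation=2))
cv2.imwrite("pics/both3.png",np.hstack(ims))
E
```

```text
t: 9.22
tool_pos: [0.647, 0.1372, 0.2128]
eef_rot: [-1.574, 0.0, -1.601]
ft_force: [-0.2, -0.7, -0.2]
grip_width: -0.0001
top [-0.01026258 -0.036521  ] [0.06988151 0.03478855] ((0.029779624193906784, 0.004289862234145403), 0.042004093527793884)
scene [-0.00837537 -0.02666623] [0.0589217  0.04540998] ((0.029811855405569077, 0.008710665628314018), 0.03961474075913429)
```

View pics/both3.png

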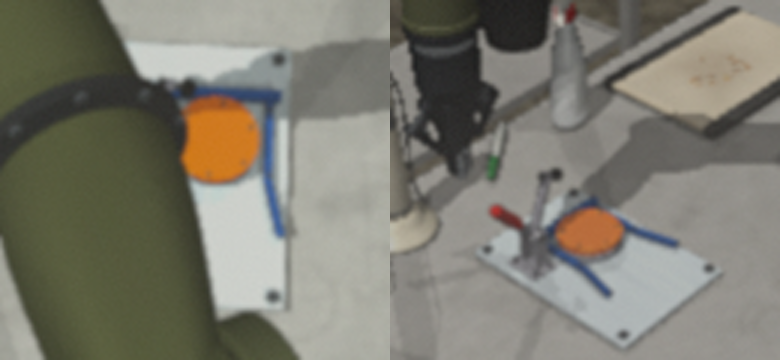

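From above, the mould's centre is at jig x ≈ +30 mm (seat +31), so it is home. The lever is open. Descending beside the grip now.

```bash
python3 -m jog '[[0,40,0,0,0],[0,75,0,0,0],[0,98,0,0,0],[0,98,0,0,0]]'; python3 -m jog '[[6,0,0,0,0],[12,0,0,0,0],[18,0,0,0,0],[24,0,0,0,0],[30,-1,0,0,0],[34,-3,0,0,0]]'
```

```text
t: 9.82
tool_pos: [0.6457, 0.1338, 0.1154]
eef_rot: [-1.575, -0.002, -1.605]
ft_force: [0.3, 0.2, 1.1]
grip_width: -0.0002
t: 10.58
tool_pos: [0.6462, 0.1045, 0.1209]
eef_rot: [-1.57, 0.004, -1.601]
ft_force: [-0.4, 7.3, 1.9]
grip_width: 0.0004
```

Contact made (7 N). Following the arc inward.

```bash
python3 -m jog '[[6,-3,0,0,0],[12,-6,0,0,0],[18,-9,0,0,0],[24,-11,0,0,0],[30,-13,0,0,0],[36,-15,0,0,0],[42,-16,0,0,0],[47,-17,0,0,0]]'
```

```text
t: 11.58
tool_pos: [0.6444, 0.0537, 0.1371]
eef_rot: [-1.571, -0.001, -1.604]
ft_force: [0.1, -0.4, -0.6]
grip_width: 0.0003
```

```bash
python3 -m jog '[[4,0,0,0,0],[8,0,0,0,0],[12,0,0,0,0],[12,0,0,0,0]]'
```

```text
t: 12.08
tool_pos: [0.6442, 0.0421, 0.1371]
eef_rot: [-1.571, -0.0, -1.604]
ft_force: [0.7, 1.4, 0.5]
grip_width: 0.0001
```

Force is zero, so the lever has probably snapped. Backing off outward and up, then looking.

```bash
python3 -m jog '[[-20,0,0,0,0],[-45,0,0,0,0],[-65,-20,0,0,0],[-75,-70,0,0,0],[-75,-100,0,0,0],[-75,-110,0,0,0],[-75,-110,0,0,0],[-75,-110,0,0,0]]'
python3 - <<'E'
from h import *
A=np.radians(-1.73); R=np.array([[np.cos(A),-np.sin(A)],[np.sin(A),np.cos(A)]])
ims=[]
for n,b in(("top",(270,130,400,250)),("scene",(240,120,370,240))):
    c=vision.capture(n); m=mask(c,"orange",b)
    if m.sum()>20:
        o=big(m); J=(onz(c,o,.034)[:,:2]-[.588,-.051])@R
        print(n,J.min(0),J.max(0))
    ims.append(cv2.resize(c["frame"][b[1]:b[3],b[0]:b[2],::-1],None,fx=3,fy=3,interpolation=2))
cv2.imwrite("pics/both4.png",np.hstack(ims))
E
```

```text
t: 13.08
tool_pos: [0.646, 0.1176, 0.2455]
eef_rot: [-1.573, -0.001, -1.603]
ft_force: [-0.5, 0.1, -1.3]
grip_width: 0.0001
top [-0.0096246 -0.036521 ] [0.06744526 0.00453765]
scene [-0.00960097 -0.02609247] [0.05011053 0.04540998]
```

View pics/both4.png

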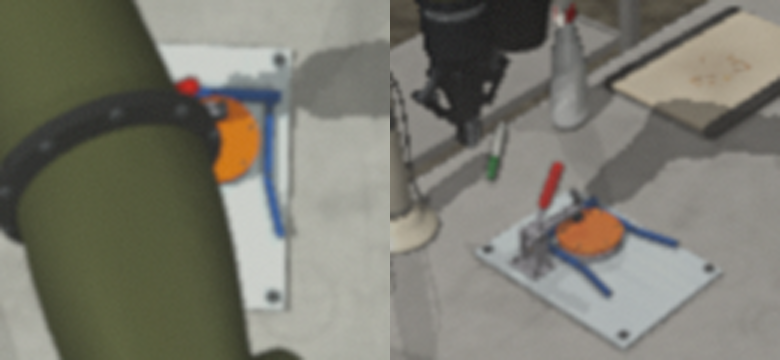

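The lever now leans inward (red grip end at (557,167)) and its foot rests on the lid at (578,215). The mould is still home. One last number check on the grip end's position, then hand in.

Run:
```python
from h import *
A=np.radians(-1.73); R=np.array([[np.cos(A),-np.sin(A)],[np.sin(A),np.cos(A)]])
c=vision.capture("scene")
for cl in(1.0,1.12,1.25):
    th=np.radians(40)-cl; w=R@[.055,.08+.09*np.sin(th)]+[.588,-.051]
    print(cl,proj(c,[*w,.06+.09*np.cos(th)]).round(1))
ys,xs=np.nonzero(mask(c,"red",(280,160,310,200))); i=ys<=ys.min()+4; print("grip end px",xs[i].mean(),ys.min(),ys[i].mean(), "ft",np.round(bot.get_state()["ft_force"],1))
```

```text
1.0 [[292.3 175.7]]
1.12 [[294.2 175.3]]
1.25 [[296.2 175.3]]
grip end px 294.6 175 177.0 ft [-0.3 -1.6 -0.2]
```

```bash
python3 -c "
from station import bot
print(bot.close_job())"
```

```text
the job is handed in; nothing more can be done
None
```

I pushed the mould home against the rear stop and pushed the clamp lever over centre so that it shut. I then handed the job in at about 13 s of the 48 s allowed. The hand-in gives no verdict.

- **Mould:** I pushed it with both fingers part open. The push stalled at 14 N with the tool about where the mould should be home. The top view then put its centre at jig x ≈ +30 mm against the seat's +31.
- **Sideways position:** this is less certain. The top view gave y ≈ +4 mm, but the arm partly hid the lid. The rails only allow about ±3.5 mm.
- **Lever:** shut fingers followed the arc, with about 7 N at first contact. The force dropped to zero past centre. The last picture shows the handle leaning inward and the foot on the lid.
- **Lever angle:** the grip end measured 294.6 px across, between the predictions for 1.12 rad (294.2) and 1.25 rad (296.2). The open lever read about 0.7 px low in the same view, so this fits the shut rest position but is only a coarse check.
- **Not checked:** I could not measure the foot's force on the mould. I also did not re-measure the jars and dish, though the arm stayed well away from them.
- **At hand-in:** the gripper stood clear of everything and the wrist force was near zero.

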